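# Get the shade cup from behind the collars and fit it to the lamp

### The arm

A 7-joint arm with a two-finger parallel gripper is mounted at the origin on the work surface. World frame = base frame: x ahead of the robot, y to its left, z up, the work surface at z = 0. Lengths are in m, angles in rad, forces in N, time in s.
With the tool pointing down it reaches from about 0.4 to 0.9 m from the base axis. Payload 5.5 kg.
Tool frame: the origin (TCP) lies between the finger pads; the fingertips stand env.tip_extent ahead of it and the grasp point (between the pads) lies 2 mm behind it (env.tip_extent is the distance from the TCP to the fingertips, in m); y points along the fingers, z is the direction in which the jaws open and shut, and the axes are right-handed (so a half turn about y gives the same grasp; the last joint's range is limited). The gripper opens to 85 mm and grips with 20 to 120 N. Pads are 22 mm wide; open, the fingers measure 114 mm over their backs; the gripper's body (76 mm by 85 mm) begins 54 mm behind the grasp point. The pads swing forward as they close: fully open they stand 13 mm farther back than shut.
Start: joints at [-0.983, 0.501, -0.427, 1.55, 0.221, 1.138, -0.21], TCP at [0.207, 0.616, 0.248] pointing down, gripper open.
Joint ranges: [-2.88, 2.88], [-0.31, 2.03], [-1.54, 1.56], [0.2, 2.42], [-1.41, 4.55], [0.19, 2.02], [-2.57, 2.57]. Speed limits (rad/s): [2.57, 2.57, 3.14, 3.14, 3.14, 3.14, 3.14].

### API

Orientations are given as a unit quaternion [x, y, z, w].
In Python, from rig import env, fingers, readout, viewer, ticket gives the robot as it stands. Calls block until the motion is done:
- env.move_pose(position, orientation): joint-space move of the TCP to a pose.
- env.line_to(position, velocity=0.15, rot=None, threshold=None): straight line of the TCP; rot=None keeps the orientation; velocity is the mean speed in m/s. With threshold (N) it stops when the force on the tool has changed by that much, and returns True; else False.
- env.goto_joints(angles): joint-space move.
- fingers.grip(opening, grasp_force=None): opening from 0.0 (shut) to 1.0 (fully open); grasp_force is the grip in N (None keeps the last); returns when the fingers have stopped.
- env.hold(seconds).
- env.ik(position, orientation): joint angles nearest the present ones, or None.
- readout.get_obs(): the state.
- viewer.capture(name): name is "scene" or "top" or "wrist"; returns a dict with "img" (384x512x3 uint8, red, green, blue), "z_map" (384x512 float32, m along the optical axis (not along the pixel's ray), 0 where there is no reading), "vfov" (degrees; the focal length in pixels is half the picture's height over the tangent of half this angle, whatever the lens; pixels are square), "cx", "cy" (the principal point, pixels), "R" (3x3) and "t" (3): a world point X has camera coordinates R X + t. Camera axes: x right, y down, z forward; pixel columns grow to the right and rows downward; lengths in m; the calibration is good to about 2 mm. A picture is of the moment at which its call begins.
A pose or a line that the arm cannot do raises env.PlanningError and nothing moves.
- ticket.hand_in(): hands the job in, once; it reports no verdict.
Trained networks look in a picture, given as the dict that the camera call returned (one of the last four; its "shot" number tells which), for a name from the list of things; names that differ only in an ending like _2 or _b are one class to them, and where a whole thing is asked for, a point or a joint stands for the part that bears it (a point fixed in the world has none). Each returns a list of dicts, best first, with "confidence" (0 to 1); they miss things now and then, are a little off and sometimes report something else, mostly with a low value. They report only what shows in the picture. A call takes as long as a camera call.
- viewer.regions_of(picture, thing): "pixels" (384x512 bool, what is visible of it) and "xy" ([column, row] in pixels, amid what is visible of it).
- viewer.mark_of(picture, thing): "xy" ([column, row] in pixels: a listed point, or the origin of a listed thing).
The state is a dict: "t": time; "q": joint angles; "qvel": joint speeds; "effort": joint torques, N m; "ee_pos": TCP position; "tcp_rot": TCP orientation; "ft_force": force on the tool from outside, world axes, zero at the start; "ft_torque": the same for the moment, N m; "width": opening from 0.0 (shut) to 1.0 (fully open).
Only numpy, scipy, OpenCV 4.12 (cv2) and the standard library are available. Lean on these libraries where they do the work, as an engineer would, in place of code of your own. Each camera call takes 0.05 s, during which the arm holds its last target. There are 200 camera calls.

### The job

Clear the two plain collars off the crowded hook onto the spare hook, take the flared shade cup that hung behind them, and slide it neck first onto the lamp's brass arm until it has pushed the stiff grip washer fully home against its clamp. Press it home firmly for a moment, but gently enough not to strain the lamp, then let go of everything and leave the other things on the bench alone.

Things in the scene. Friction and masses are not known exactly. Their poses are not given: they have to be found in the camera images.
- hook_full: Fixed pegboard stand, crowded hook: foot 18 mm high (x -85 to 45, y +-55 mm), upright strip 12 thick, 70 wide, 165 high; 8 mm steel prong, level along -x from x = -6 to -150 at z = 150, y = 0. Its end bends up, steel reaching z = 159 and x = -158. Origin under the upright, on the table; -x points roughly to the robot. From tip inwards: collar_front, collar_mid, cup. Left, middle or right place.
- hook_spare: The same stand with an empty hook of the same size; same origin and axes as hook_full; in another of the three places.
- lamp: Fixed lamp: base 120 mm across, stem 18, ball 28 on top; level brass arm 16 thick, round end, along -x at z = 150, y = 0 to x = -120. Origin under the stem, on the table. On the arm, from the stem: clamp ring 34 across, thin rubber pad, then the grip washer, 38 across, 4 thick. The clamp's spot varies and is not measured: the washer's front face starts at x = -70 to -42; home is 10 mm farther in.
- lamp_tip (a point): Tip of the lamp's brass arm, on its axis (lamp x = -120, y = 0, z = 150 mm).
- washer (a joint): How far the grip washer is pushed along the arm towards the clamp (lamp +x), m: 0 at the start, 0.010 fully home. It slides stiffly (about 6 N) and stays where it is left; at home the rubber pad gives 1 mm per 8 N. To grip, it needs a firm press at home of about 12 N, held for half a second (under 10 N it does not seat); the lamp must never be loaded with over 25 N, sideways jamming included.
- collar_front: Plain white steel collar, a thick ring 46 mm across, 26 long, bore 20, about 110 g; nearest the hook's tip. Origin at its centre; x along the bore, parallel to the prong's x. It hangs on the prong by the top of its bore, centre 6 mm below the prong's axis, and can turn about it. 8 to 12 mm gaps between neighbours on the hook.
- collar_mid: The same collar, second from the hook's tip, between collar_front and the cup.
- cup: White shade cup, about 150 g, rearmost on the crowded hook: neck 44 mm across, 34 long (x -17 to 17), bore 20; at its -x end a hollow flare widening to 64 across at x = -37. Origin mid-neck on the bore's axis; x along the bore, parallel to the prong's x. The neck end (+x) goes onto the arm first and meets the washer. On the arm it rests with its centre about 2 mm below the arm's axis.
- screwdriver: Bystander: screwdriver lying on the table; leave alone. Origin near its middle, on the table.
- jar: Bystander: glass tumbler, 64 mm across, 95 mm high; leave alone. Origin under its centre.
- bin: Bystander: grey plastic tray 110 x 150 x 50 mm; leave alone. Origin under its centre.
- tin: Bystander: steel tin 60 mm across, 70 mm high; leave alone. Origin under its centre.
- cup_mouth (a point): Centre of the cup's flared mouth (cup x = -37 mm, y = z = 0); on the lamp it looks away from the stem.

How it is judged:
On the way, in this order (a step that is already met when the one before it is completed fails the run):
1. both collars hang on the spare hook's prong (x of collar_front in the frame of hook_spare between -0.142 and -0.015 m and y of collar_front in the frame of hook_spare between -0.008 and 0.008 m and z of collar_front in the frame of hook_spare between 0.138 and 0.15 m and x of collar_mid in the frame of hook_spare between -0.142 and -0.015 m and y of collar_mid in the frame of hook_spare between -0.008 and 0.008 m and z of collar_mid in the frame of hook_spare between 0.138 and 0.15 m), for 0.2 s.
2. the cup is on the lamp's arm and the washer is home and pressed there with over 10 N for 0.3 s (x of cup_mouth in the frame of lamp below -0.07 m and value of joint washer above 0.008 m and x of cup in the frame of lamp between -0.083 and -0.043 m and y of cup in the frame of lamp between -0.006 and 0.006 m and z of cup in the frame of lamp between 0.142 and 0.154 m and angle between the x axis of cup and the x axis of lamp, either way round below 0.2 rad and contact force between cup and lamp above 10 N), for 0.3 s.
At the end, for the whole second after the job is handed in: Both collars hang at rest on the spare hook's prong (centre 15 to 142 mm from the upright, 8 mm sideways, 138 to 150 mm high); the cup rests neck first on the lamp's arm, centre at lamp x -83 to -43 mm, within 6 mm and 0.2 rad of its axis, with the washer pushed in at least 8 of 10 mm (all of step 1 and x of cup_mouth in the frame of lamp below -0.07 m and value of joint washer above 0.008 m and x of cup in the frame of lamp between -0.083 and -0.043 m and y of cup in the frame of lamp between -0.006 and 0.006 m and z of cup in the frame of lamp between 0.142 and 0.154 m and angle between the x axis of cup and the x axis of lamp, either way round below 0.2 rad and linear speed of each of collar_front, collar_mid, cup below 0.02 m/s); the robot touches nothing.
It fails at once if the lamp is pushed with more than 25 N (contact force between lamp and anything else above 25 N).
It fails at once if a bystander is moved more than 30 mm (distance of any of screwdriver, jar, bin, tin from where it was at the start of the episode above 0.03 m).
It also fails if it takes over 72 s, if anything falls off the work surface, if the arm or the gripper's body presses on something with over 40 N, if the wrist force passes 120 N, or if a joint passes its speed limit or range.

## Working session

There is one attempt and no reset: what is moved stays moved. The work goes in short steps, each a Python script; the robot and the scene stay as the last script left them, time stands still between calls to the robot, and variables do not carry over. Pictures are saved under pics/ and viewed, on a budget of 10 in all, crops included, one or two more only if the job needs it, and the job is handed in when it is done.

```bash
ls; mkdir -p pics
python3 - <<'E'
from rig import env, fingers, readout, viewer, ticket
import cv2,numpy as np
for n in ["scene","top"]:
    p=viewer.capture(n); cv2.imwrite(f"pics/{n}0.png",cv2.cvtColor(p["img"],cv2.COLOR_RGB2BGR))
    print(n,p["vfov"],p["cx"],p["cy"],p["R"].round(3).tolist(),p["t"].round(3).tolist(),"cam",(-p["R"].T@p["t"]).round(3))
    for th in ["hook_full","hook_spare","lamp","lamp_tip","collar_front","collar_mid","cup","washer","jar","bin","tin","screwdriver"]:
        try: print(th,[(np.round(d["xy"]).tolist(),round(d["confidence"],2)) for d in viewer.mark_of(p,th)[:3]])
        except Exception as e: print(th,e)
o=readout.get_obs(); print({k:np.round(v,3).tolist() for k,v in o.items()}, env.tip_extent)
E
```

```text
pics
scene 56.21567641353403 259.1002595049521 195.3679879413527 [[0.817, 0.577, -0.002], [0.392, -0.557, -0.732], [-0.423, 0.597, -0.681]] [-0.404, -0.108, 1.552] cam [ 1.029 -0.754  0.978]
hook_full [([296.0, 233.0], 0.78), ([344.0, 169.0], 0.38)]
hook_spare [([257.0, 278.0], 0.57)]
lamp [([321.0, 200.0], 0.76)]
lamp_tip [([296.0, 160.0], 0.86), ([275.0, 189.0], 0.4)]
collar_front [([266.0, 182.0], 0.48)]
collar_mid [([267.0, 183.0], 0.51), ([277.0, 190.0], 0.45), ([282.0, 194.0], 0.41)]
cup [([288.0, 195.0], 0.71)]
washer it knows: bin, collar_front, collar_mid, cup, cup_mouth, hook_full, hook_spare, jar, lamp, lamp_tip, screwdriver, tin
jar [([342.0, 165.0], 0.52), ([267.0, 182.0], 0.24), ([278.0, 187.0], 0.21)]
bin [([195.0, 334.0], 0.89), ([304.0, 158.0], 0.25)]
tin [([304.0, 156.0], 0.52)]
screwdriver [([151.0, 281.0], 0.79)]
top 52.085965612006135 254.71749936759429 183.48548448210644 [[0.017, -1.0, 0.024], [-0.987, -0.02, -0.156], [0.157, -0.021, -0.987]] [-0.023, 0.535, 1.129] cam [0.352 0.011 1.199]
hook_full [([246.0, 154.0], 0.76), ([233.0, 185.0], 0.26)]
hook_spare [([320.0, 156.0], 0.93)]
lamp [([183.0, 152.0], 0.88)]
lamp_tip [([173.0, 181.0], 0.9)]
collar_front [([234.0, 186.0], 0.49)]
collar_mid [([237.0, 172.0], 0.68)]
cup [([239.0, 148.0], 0.92)]
washer it knows: bin, collar_front, collar_mid, cup, cup_mouth, hook_full, hook_spare, jar, lamp, lamp_tip, screwdriver, tin
jar [([100.0, 163.0], 0.82)]
bin [([399.0, 166.0], 0.87)]
tin [([110.0, 216.0], 0.79)]
screwdriver [([390.0, 241.0], 0.93)]
{'t': 1.2, 'q': [-0.983, 0.501, -0.427, 1.55, 0.221, 1.138, -0.21], 'qvel': [-0.001, -0.0, -0.002, 0.002, -0.001, -0.0, 0.0], 'effort': [-0.0, -56.937, -5.811, -28.133, 0.013, 0.002, 0.0], 'ee_pos': [0.207, 0.616, 0.248], 'tcp_rot': [-0.698, 0.114, -0.114, 0.698], 'ft_force': [0.267, -0.043, 0.245], 'ft_torque': [-0.011, 0.007, -0.007], 'width': 1.004} 0.017
```

Run:
```python
import cv2,numpy as np
a=cv2.imread("pics/scene0.png");b=cv2.imread("pics/top0.png")
a=cv2.resize(a[120:320,120:390],None,fx=2.2,fy=2.2,interpolation=cv2.INTER_CUBIC)
b=cv2.resize(b[100:260,60:440],None,fx=2,fy=2,interpolation=cv2.INTER_CUBIC)
cv2.imwrite("pics/a.png",a);cv2.imwrite("pics/b.png",b)
```

```text
(no output)
```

View pics/a.png

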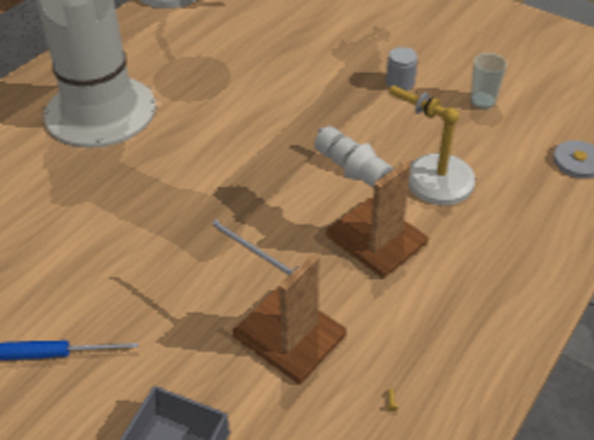

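View pics/b.png

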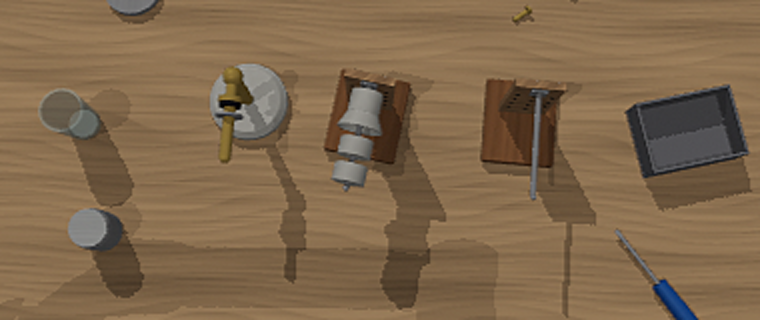

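```bash
cat > h.py <<'E'
from rig import env, fingers, readout, viewer, ticket
import cv2, numpy as np
from scipy.spatial.transform import Rotation as Rn
def cloud(p):
    z=p["z_map"]; H,W=z.shape; f=H/2/np.tan(np.radians(p["vfov"])/2)
    u,v=np.meshgrid(np.arange(W),np.arange(H))
    c=np.stack([(u-p["cx"])*z/f,(v-p["cy"])*z/f,z],-1)
    w=(c-p["t"])@p["R"]; w[z<=0]=np.nan
    return w
def rot(yaw): # tool y down, tool z (jaws) along local y; local x along yaw (tool x = +-local x)
    return (Rn.from_euler('z',yaw)*Rn.from_euler('x',-np.pi/2)).as_quat()
def obs(): return readout.get_obs()
def save(p,name): cv2.imwrite(f"pics/{name}.png",cv2.cvtColor(p["img"],cv2.COLOR_RGB2BGR))
E
python3 - <<'E'
from h import *
print(Rn.from_quat(obs()["tcp_rot"]).as_matrix().round(2).tolist())
for n in ["top","scene"]:
    p=viewer.capture(n); w=cloud(p)
    for th in ["hook_full","hook_spare","lamp","collar_front","collar_mid","cup","jar","tin","bin"]:
        r=viewer.regions_of(p,th)
        for d in r[:2]:
            q=w[d["pixels"]]; q=q[~np.isnan(q[:,0])]
            s=q[(q[:,2]>0.12)] if 'hook' in th or 'lamp'==th else q
            if len(s)<5: s=q
            print(n,th,round(d["confidence"],2),len(q),"mean",s.mean(0).round(3),"lo",np.percentile(s,2,0).round(3),"hi",np.percentile(s,98,0).round(3))
E
```

```text
[[0.95, -0.0, 0.32], [-0.32, 0.0, 0.95], [-0.0, -1.0, 0.0]]
top hook_full 0.89 968 mean [0.624 0.021 0.156] lo [ 0.525 -0.013  0.124] hi [0.648 0.053 0.17 ]
top hook_spare 0.94 1605 mean [ 0.599 -0.21   0.156] lo [ 0.488 -0.244  0.124] hi [ 0.64  -0.179  0.169]
top lamp 0.72 1215 mean [0.596 0.207 0.159] lo [0.528 0.193 0.147] hi [0.648 0.222 0.169]
top collar_front 0.57 191 mean [0.51  0.044 0.153] lo [0.495 0.022 0.001] hi [0.539 0.066 0.17 ]
top collar_mid 0.61 169 mean [0.543 0.037 0.161] lo [0.53  0.016 0.137] hi [0.557 0.059 0.17 ]
top cup 0.87 396 mean [0.594 0.027 0.154] lo [0.569 0.003 0.033] hi [0.63  0.055 0.176]
top jar 0.72 571 mean [0.603 0.46  0.057] lo [0.572 0.429 0.001] hi [0.629 0.486 0.098]
top jar 0.25 333 mean [0.592 0.027 0.16 ] lo [0.568 0.006 0.121] hi [0.621 0.053 0.176]
top tin 0.79 436 mean [0.433 0.409 0.061] lo [0.407 0.388 0.013] hi [0.46  0.439 0.075]
top tin 0.48 564 mean [0.603 0.461 0.058] lo [0.571 0.429 0.004] hi [0.63  0.488 0.098]
top bin 0.78 2105 mean [ 0.607 -0.473  0.018] lo [ 0.54  -0.546  0.001] hi [ 0.668 -0.386  0.054]
scene hook_full 0.
[... 237 characters left out ...]
[0.524 0.211 0.156] hi [0.547 0.219 0.161]
scene collar_front 0.57 115 mean [0.51  0.038 0.153] lo [0.493 0.022 0.13 ] hi [0.524 0.061 0.168]
scene collar_mid 0.49 102 mean [0.546 0.028 0.158] lo [0.531 0.014 0.137] hi [0.559 0.053 0.169]
scene cup 0.74 254 mean [0.593 0.021 0.156] lo [0.566 0.003 0.126] hi [0.625 0.053 0.175]
scene jar 0.72 338 mean [0.603 0.452 0.06 ] lo [0.572 0.428 0.002] hi [0.63  0.49  0.097]
scene tin 0.6 173 mean [0.444 0.403 0.053] lo [0.419 0.389 0.016] hi [0.465 0.434 0.073]
scene bin 0.9 2539 mean [ 0.601 -0.467  0.019] lo [ 0.542 -0.546  0.002] hi [ 0.669 -0.39   0.052]
scene bin 0.33 1213 mean [0.633 0.01  0.053] lo [ 0.558 -0.038  0.004] hi [0.686 0.066 0.166]
```

Run:
```python
from h import *
import pickle
for n,pos,yaw in [("lamp",[0.52,0.21,0.36],-0.1),("full",[0.52,0.035,0.36],-0.17),("spare",[0.52,-0.21,0.36],-0.05)]:
    t0=obs()["t"]; env.move_pose(pos,rot(yaw)); t1=obs()["t"]
    p=viewer.capture("wrist"); save(p,"w_"+n); pickle.dump(p,open(f"pics/{n}.pkl","wb"))
    print(n,round(t1-t0,2),"cam",(-p["R"].T@p["t"]).round(3),p["R"][2].round(2),obs()["ee_pos"].round(4),obs()["q"].round(2))
a=np.hstack([cv2.resize(cv2.imread(f"pics/w_{n}.png"),None,fx=.52,fy=.52) for n in ["lamp","full","spare"]])
cv2.imwrite("pics/w3.png",a)
```

```text
lamp 1.9 cam [0.454 0.217 0.485] [ 0.26 -0.03 -0.97] [0.5194 0.2114 0.3597] [-0.18  0.23 -0.31  1.64  0.07  1.28  0.97]
full 0.73 cam [0.455 0.047 0.486] [ 0.26 -0.04 -0.97] [0.52   0.0368 0.36  ] [ 0.06  0.15 -0.2   1.73  0.03  1.26  1.25]
spare 0.97 cam [ 0.455 -0.205  0.485] [ 0.26 -0.01 -0.97] [ 0.521  -0.207   0.3599] [ 0.36  0.22 -0.03  1.65  0.01  1.27  1.85]
```

View pics/w3.png

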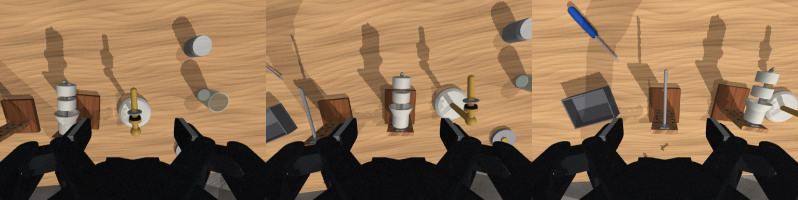

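```bash
cat > fit.py <<'E'
from h import *
import pickle
def line(pts):
    c=pts.mean(0); u,s,v=np.linalg.svd(pts-c); d=v[0]*np.sign(v[0][0]); return c,d
for n in ["lamp","full","spare"]:
    w=cloud(pickle.load(open(f"pics/{n}.pkl","rb"))).reshape(-1,3); w=w[~np.isnan(w[:,0])]
    a=w[(w[:,2]>.14)&(w[:,2]<.165)&(abs(w[:,1]-.21)<.03)&(w[:,0]<.56)&(w[:,0]>.5)]
    if len(a)>10:
        # ridge per x-slice
        c,d=line(a[:,:2]); print(n,"LAMP arm",len(a),"c",c.round(4),"yaw",np.arctan2(d[1],d[0]).round(4),"xmin",a[:,0].min().round(4),"ztop",np.percentile(a[:,2],[50,95]).round(4))
        for x in np.arange(.525,.67,.006):
            b=w[(w[:,2]>.13)&(w[:,2]<.19)&(abs(w[:,1]-.21)<.03)&(abs(w[:,0]-x)<.003)]
            if len(b)>3: print("   x%.3f y %.4f..%.4f ztop %.4f n%d"%(x,b[:,1].min(),b[:,1].max(),b[:,2].max(),len(b)))
    a=w[(w[:,2]>.142)&(w[:,2]<.163)&(abs(w[:,1]+.21)<.03)&(w[:,0]<.625)&(w[:,0]>.49)]
    if len(a)>10:
        c,d=line(a[:,:2]); print(n,"SPARE prong",len(a),c.round(4),"yaw",np.arctan2(d[1],d[0]).round(4),"xmin",w[(w[:,2]>.142)&(abs(w[:,1]+.21)<.03)&(w[:,0]>.46)][:,0].min().round(4),"z",np.percentile(a[:,2],[50,95]).round(4))
    for cy,s in ((-.21,"SPARE"),(.02,"FULL")):
        a=w[(w[:,2]>.1635)&(w[:,2]<.168)&(abs(w[:,1]-cy)<.045)&(w[:,0]>.632)]
        if len(a)>10:
            c,d=line(a[:,:2]); print(n,s,"upright top",len(a),c.round(4),"lo",a.min(0).round(4),"hi",a.max(0).round(4),d.round(3))
    for lo,hi,s in ((.496,.521,"front"),(.532,.557,"mid"),(.60,.625,"neck")):
        a=w[(w[:,2]>.13)&(w[:,2]<.18)&(abs(w[:,1]-.035)<.04)&(w[:,0]>lo)&(w[:,0]<hi)]
        if len(a)>10: print(n,s,len(a),"mid-y",((a[:,1].min()+a[:,1].max())/2).round(4),"wid",np.ptp(a[:,1]).round(4),"ztop",np.percentile(a[:,2],97).round(4),"x",a[:,0].mean().round(4))
    if n=="full":
        for x in np.arange(.485,.655,.004):
            b=w[(w[:,2]>.13)&(w[:,2]<.19)&(abs(w[:,1]-.035)<.045)&(abs(w[:,0]-x)<.002)]
            if len(b)>3: print("   x%.3f y %.4f..%.4f mid %.4f ztop %.4f n%d"%(x,b[:,1].min(),b[:,1].max(),(b[:,1].min()+b[:,1].max())/2,b[:,2].max(),len(b)))
E
python3 fit.py
```

```text
lamp LAMP arm 379 c [0.5392 0.212 ] yaw -0.0492 xmin 0.5188 ztop [0.1566 0.1586]
   x0.525 y 0.2055..0.2201 ztop 0.1601 n59
   x0.531 y 0.2049..0.2196 ztop 0.1593 n55
   x0.537 y 0.2043..0.2199 ztop 0.1600 n57
   x0.543 y 0.2037..0.2198 ztop 0.1588 n55
   x0.549 y 0.2044..0.2193 ztop 0.1593 n55
   x0.555 y 0.2038..0.2187 ztop 0.1589 n52
   x0.561 y 0.2033..0.2182 ztop 0.1586 n52
   x0.567 y 0.2026..0.2175 ztop 0.1588 n51
   x0.573 y 0.2032..0.2184 ztop 0.1587 n50
   x0.579 y 0.1918..0.2237 ztop 0.1691 n148
   x0.585 y 0.1918..0.2282 ztop 0.1696 n117
   x0.591 y 0.2014..0.2164 ztop 0.1591 n31
   x0.597 y 0.1941..0.2231 ztop 0.1661 n154
   x0.603 y 0.1923..0.2251 ztop 0.1677 n123
   x0.609 y 0.1933..0.2244 ztop 0.1672 n52
   x0.615 y 0.2004..0.2156 ztop 0.1588 n33
   x0.621 y 0.2000..0.2154 ztop 0.1594 n45
   x0.627 y 0.1963..0.2174 ztop 0.1614 n75
   x0.633 y 0.1945..0.2199 ztop 0.1654 n103
   x0.639 y 0.1939..0.2209 ztop 0.1648 n76
   x0.645 y 0.1951..0.2187 ztop 0.1630 n39
lamp front 783 mid-y 0.0469 wid 0.0448 ztop 0.1672 x 0.5077
lamp mid 754 mid-y 0.0401 wid 0.0438 ztop 0.1674 x 
[... 3541 characters left out ...]
37 y -0.0099..0.0540 mid 0.0221 ztop 0.1669 n259
   x0.641 y -0.0009..0.0543 mid 0.0267 ztop 0.1665 n108
   x0.645 y 0.0148..0.0531 mid 0.0339 ztop 0.1666 n63
   x0.649 y 0.0335..0.0524 mid 0.0430 ztop 0.1656 n19
spare SPARE prong 683 [ 0.5631 -0.2089] yaw -0.071 xmin 0.4764 z [0.1533 0.1577]
spare SPARE upright top 248 [ 0.6356 -0.2101] lo [ 0.632  -0.2489  0.1635] hi [ 0.6416 -0.1788  0.167 ] [0.039 0.999]
spare FULL upright top 367 [0.6394 0.0217] lo [ 0.632  -0.0159  0.1635] hi [0.6499 0.0544 0.167 ] [0.15  0.989]
spare front 839 mid-y 0.042 wid 0.0448 ztop 0.1672 x 0.5077
spare mid 798 mid-y 0.0355 wid 0.0459 ztop 0.167 x 0.5432
spare neck 573 mid-y 0.022 wid 0.0415 ztop 0.1662 x 0.6103
```

```bash
cat >> h.py <<'E'
FY=-0.17; SY=-0.075
def U(y): return np.array([np.cos(y),np.sin(y),0])
FO=np.array([0.508,0.0440,0]); SO=np.array([0.5631,-0.2089,0])   # points on the prongs (xy)
def onF(x): return FO+U(FY)*(x-FO[0])/np.cos(FY)
def onS(x): return SO+U(SY)*(x-SO[0])/np.cos(SY)
Z=lambda z: np.array([0,0,z])
ZG=0.138; LIFT=0.0085
def say(tag):
    o=obs(); print(tag,"t%.2f"%o["t"],"ee",o["ee_pos"].round(4),"F",o["ft_force"].round(2),"w%.3f"%o["width"],flush=True)
def transfer(xf,xs):
    env.move_pose(onF(xf)+Z(.24),rot(FY)); say("above")
    env.line_to(onF(xf)+Z(ZG),.15,threshold=15); env.hold(.15); say("down")
    fingers.grip(0.0,40); say("grip")
    env.line_to(onF(xf)+Z(ZG+LIFT),.05); env.hold(.15); say("lift")
    out=onF(0.440)+Z(ZG+LIFT)
    if env.line_to(out,.1,threshold=10): say("JAM out"); return
    say("out")
    env.line_to(onS(0.430)+Z(ZG+LIFT),.25,rot=rot(SY)); env.hold(.2); say("at spare")
    if env.line_to(onS(xs)+Z(ZG+LIFT),.1,threshold=8): say("JAM in"); return
    say("in")
    env.line_to(onS(xs)+Z(ZG),.05,threshold=6); say("lowered")
    fingers.grip(1.0); say("open")
    env.line_to(onS(xs)+Z(.24),.2); say("up")
E
python3 - <<'E'
from h import *
transfer(0.508,0.590)
p=viewer.capture("wrist"); save(p,"c1")
E
```

```text
above t7.03 ee [0.5088 0.0431 0.2407] F [-0.81 -0.6   0.53] w0.996
down t8.02 ee [0.509  0.044  0.1392] F [ 0.1   0.75 -0.4 ] w0.997
grip t8.47 ee [0.5082 0.0441 0.1386] F [-1.42 -0.04  5.05] w0.529
lift t8.94 ee [0.5078 0.044  0.1463] F [-0.26 -0.25 -1.63] w0.528
out t9.78 ee [0.4409 0.0556 0.1468] F [-0.62  0.69 -1.9 ] w0.532
at spare t11.15 ee [ 0.4302 -0.1976  0.1465] F [-0.41 -0.32 -0.62] w0.531
in t12.91 ee [ 0.5895 -0.211   0.1465] F [-0.07 -0.71 -0.78] w0.527
lowered t13.15 ee [ 0.5906 -0.2113  0.1387] F [-0.18  0.04  4.75] w0.535
open t13.63 ee [ 0.5898 -0.211   0.1377] F [-0.08  0.63 -0.12] w1.000
up t14.29 ee [ 0.5894 -0.2107  0.2392] F [-0.45 -0.25  0.75] w1.000
```

Run:
```python
from h import *
transfer(0.5435,0.545)
env.move_pose([.5,-0.09,.36],rot(-.1))
import pickle
p=viewer.capture("wrist"); save(p,"c2"); pickle.dump(p,open("pics/c2.pkl","wb"))
w=cloud(p).reshape(-1,3)
say("x")
for x in np.arange(.475,.66,.006):
    for cy in (-.21,.03):
        b=w[(w[:,2]>.13)&(w[:,2]<.19)&(abs(w[:,1]-cy)<.045)&(abs(w[:,0]-x)<.002)]
        if len(b)>3: print("   x%.3f y %.4f..%.4f mid %.4f ztop %.4f n%d"%(x,b[:,1].min(),b[:,1].max(),(b[:,1].min()+b[:,1].max())/2,b[:,2].max(),len(b)))
```

```text
above t15.33 ee [0.5438 0.0361 0.2396] F [ 0.06 -0.62 -0.49] w0.998
down t16.32 ee [0.5445 0.0379 0.1392] F [-0.24  0.4  -0.15] w1.001
grip t16.77 ee [0.5438 0.0378 0.1386] F [-1.56 -0.33  6.22] w0.532
lift t17.24 ee [0.5432 0.0379 0.1462] F [ 0.15  0.06 -1.53] w0.529
out t18.44 ee [0.4408 0.0556 0.1467] F [-0.06  0.52 -1.48] w0.532
at spare t19.81 ee [ 0.4302 -0.1976  0.1465] F [-0.03  0.13 -1.52] w0.528
in t21.11 ee [ 0.5443 -0.2077  0.1464] F [-0.19  0.7  -0.55] w0.532
lowered t21.35 ee [ 0.5454 -0.208   0.1387] F [0.   0.4  4.96] w0.535
open t21.83 ee [ 0.5448 -0.2076  0.1377] F [ 0.39 -0.12  0.11] w0.998
up t22.49 ee [ 0.5444 -0.2073  0.2392] F [ 0.03 -0.35 -1.18] w0.999
x t23.27 ee [ 0.4994 -0.0916  0.3579] F [-0.12 -0.78 -1.39] w1.001
   x0.481 y -0.2060..-0.1987 mid -0.2023 ztop 0.1604 n21
   x0.487 y -0.2061..-0.1994 mid -0.2028 ztop 0.1556 n21
   x0.487 y 0.0441..0.0521 mid 0.0481 ztop 0.1597 n29
   x0.493 y -0.2074..-0.1995 mid -0.2034 ztop 0.1543 n19
   x0.493 y 0.0435..0.0512 mid 0.0473 ztop 0.1564 n22
   x0.499 y -0.2074..-0.2004 mid -0.2039 ztop 0.1550 n20
   x0.499 y 
[... 1852 characters left out ...]
 mid -0.1980 ztop 0.1669 n52
   x0.601 y 0.0039..0.0465 mid 0.0252 ztop 0.1625 n20
   x0.607 y 0.0027..0.0060 mid 0.0043 ztop 0.1557 n19
   x0.613 y -0.2131..-0.2082 mid -0.2107 ztop 0.1549 n11
   x0.613 y 0.0015..0.0053 mid 0.0034 ztop 0.1556 n18
   x0.619 y -0.2164..-0.2088 mid -0.2126 ztop 0.1554 n14
   x0.619 y 0.0017..0.0043 mid 0.0030 ztop 0.1532 n4
   x0.625 y -0.2198..-0.2019 mid -0.2109 ztop 0.1648 n101
   x0.625 y -0.0145..-0.0075 mid -0.0110 ztop 0.1660 n47
   x0.631 y -0.2244..-0.1784 mid -0.2014 ztop 0.1667 n221
   x0.631 y -0.0150..0.0093 mid -0.0029 ztop 0.1668 n88
   x0.637 y -0.2264..-0.1787 mid -0.2025 ztop 0.1667 n104
   x0.637 y -0.0142..0.0023 mid -0.0060 ztop 0.1669 n31
```

View pics/c2.png

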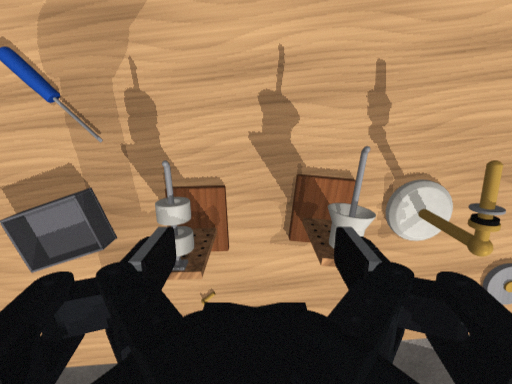

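```bash
cat >> h.py <<'E'
FY=-0.195; FO=np.array([0.559,0.0347,0])
LY=-0.05; LO=np.array([0.539,0.2120,0])
def onL(x): return LO+U(LY)*(x-LO[0])/np.cos(LY)
E
python3 - <<'E'
from h import *
xf=.607
env.move_pose(onF(xf)+Z(.24),rot(FY)); say("above")
j=env.line_to(onF(xf)+Z(ZG),.15,threshold=15); env.hold(.15); say("down %s"%j)
fingers.grip(0.0,60); say("grip")
env.line_to(onF(xf)+Z(ZG+LIFT),.05); env.hold(.15); say("lift")
if env.line_to(onF(.435)+Z(ZG+LIFT),.12,threshold=10): say("JAM"); raise SystemExit
say("out")
env.line_to(onL(.445)+Z(ZG+.006),.2,rot=rot(LY)); env.hold(.3); say("at lamp")
import pickle
for n in("wrist","top"):
    p=viewer.capture(n); save(p,"l_"+n); pickle.dump(p,open(f"pics/l_{n}.pkl","wb"))
    w=cloud(p).reshape(-1,3)
    for x in np.arange(.405,.58,.006):
        b=w[(w[:,2]>.13)&(w[:,2]<.18)&(abs(w[:,1]-.212)<.04)&(abs(w[:,0]-x)<.003)]
        if len(b)>3: print("   x%.3f y %.4f..%.4f mid %.4f ztop %.4f n%d"%(x,b[:,1].min(),b[:,1].max(),(b[:,1].min()+b[:,1].max())/2,b[:,2].max(),len(b)))
E
```

```text
above t24.08 ee [0.6069 0.0231 0.2397] F [ 0.05 -0.44  0.13] w0.999
down False t25.07 ee [0.608  0.0252 0.1395] F [0.58 0.2  1.19] w1.001
grip t25.54 ee [0.6072 0.0252 0.1386] F [-2.25  0.72  5.69] w0.499
lift t26.01 ee [0.6068 0.0252 0.1461] F [ 0.55 -0.37 -0.08] w0.504
out t27.62 ee [0.4357 0.0591 0.1466] F [-0.15  0.2  -1.01] w0.495
at lamp t28.86 ee [0.4452 0.2157 0.1441] F [ 0.2   0.68 -1.58] w0.505
   x0.405 y 0.1863..0.2369 mid 0.2116 ztop 0.1800 n676
   x0.411 y 0.1885..0.2481 mid 0.2183 ztop 0.1800 n2295
   x0.417 y 0.1911..0.2442 mid 0.2177 ztop 0.1790 n1683
   x0.423 y 0.1925..0.2411 mid 0.2168 ztop 0.1761 n1054
   x0.429 y 0.1720..0.2391 mid 0.2055 ztop 0.1800 n1415
   x0.435 y 0.1723..0.2509 mid 0.2116 ztop 0.1800 n2900
   x0.441 y 0.1922..0.2519 mid 0.2221 ztop 0.1799 n1575
   x0.447 y 0.1921..0.2385 mid 0.2153 ztop 0.1727 n1270
   x0.453 y 0.1729..0.2380 mid 0.2055 ztop 0.1795 n1155
   x0.459 y 0.1934..0.2371 mid 0.2153 ztop 0.1722 n617
   x0.411 y 0.1870..0.1934 mid 0.1902 ztop 0.1664 n7
   x0.417 y 0.1898..0.1960 mid 0.1929 ztop 0.1689 n7
   x0.423 y 0.1918..0.1990 mid 0.1954 ztop 0.1675 n9
   x0.429 y 0.1928..0.2020 mid 0.1974 ztop 0.1683 n7
   x0.525 y 0.2052..0.2192 mid 0.2122 ztop 0.1625 n16
   x0.531 y 0.2057..0.2196 mid 0.2126 ztop 0.1606 n13
   x0.537 y 0.2038..0.2171 mid 0.2104 ztop 0.1659 n13
   x0.543 y 0.2040..0.2172 mid 0.2106 ztop 0.1619 n12
   x0.549 y 0.2039..0.2173 mid 0.2106 ztop 0.1622 n15
   x0.555 y 0.2040..0.2181 mid 0.2111 ztop 0.1611 n13
   x0.561 y 0.2027..0.2187 mid 0.2107 ztop 0.1603 n14
   x0.567 y 0.2026..0.2155 mid 0.2090 ztop 0.1600 n12
   x0.573 y 0.2024..0.2163 mid 0.2093 ztop 0.1622 n13
   x0.579 y 0.1966..0.2169 mid 0.2068 ztop 0.1617 n13
```

View pics/l_wrist.png

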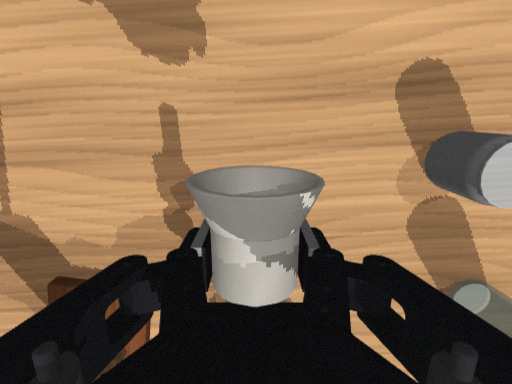

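```bash
cat > ins.py <<'E'
from h import *
def F(n=5):
    return np.mean([readout.get_obs()["ft_force"] if i==0 or env.hold(.02) is None else readout.get_obs()["ft_force"] for i in range(n)],0)
E
python3 - <<'E'
from ins import *
dy=-0.0003; dz=0
F0=F(8); print("base",F0.round(2)); np.save("f0.npy",F0)
env.line_to(onL(.492)+Z(ZG+.006)+[0,dy,0],.1,threshold=8)
for x in np.arange(.496,.5501,.006):
    j=env.line_to(onL(x)+[0,dy,ZG+.006+dz],.04,threshold=6); f=F()-F0; say("x%.3f j%s dF %s dy %.4f dz %.4f"%(x,j,f.round(1),dy,dz))
    if j and abs(f[0])>4: print("STOP"); break
    if abs(f[1])>1.5: dy+=np.sign(f[1])*.0006
    if abs(f[2])>1.5: dz+=np.sign(f[2])*.0006
np.save("d.npy",[dy,dz,x])
E
```

```text
base [ 0.13 -0.06 -1.34]
x0.496 jFalse dF [-0.4  0.   0.1] dy -0.0003 dz 0.0000 t30.01 ee [0.4957 0.214  0.1441] F [ 0.2  -1.02 -1.17] w0.499
x0.502 jFalse dF [-0.2 -0.  -0.5] dy -0.0003 dz 0.0000 t30.38 ee [0.5021 0.2135 0.144 ] F [-0.24  0.14 -1.56] w0.501
x0.508 jFalse dF [-0.4  0.3 -0.4] dy -0.0003 dz 0.0000 t30.74 ee [0.5081 0.2132 0.1439] F [-0.11  0.26 -2.15] w0.507
x0.514 jFalse dF [-0.2  0.1 -0. ] dy -0.0003 dz 0.0000 t31.11 ee [0.514  0.2129 0.144 ] F [ 0.1   0.36 -1.17] w0.499
x0.520 jFalse dF [-0.3 -0.1 -0.2] dy -0.0003 dz 0.0000 t31.48 ee [0.52   0.2126 0.144 ] F [-0.86 -0.27 -1.12] w0.499
x0.526 jFalse dF [-0.4 -0.2 -0.3] dy -0.0003 dz 0.0000 t31.84 ee [0.5261 0.2123 0.144 ] F [-0.43  0.13 -1.55] w0.504
x0.532 jFalse dF [-0.4 -0.1 -0.4] dy -0.0003 dz 0.0000 t32.21 ee [0.532 0.212 0.144] F [-0.1  -0.45 -2.04] w0.498
x0.538 jFalse dF [-0.1 -0.  -0.1] dy -0.0003 dz 0.0000 t32.58 ee [0.538  0.2117 0.1439] F [-0.65 -0.36 -1.92] w0.502
x0.544 jFalse dF [-0.1  0.2  0.1] dy -0.0003 dz 0.0000 t32.94 ee [0.5441 0.2114 0.1439] F [ 0.67 -0.6  -1.03] w0.501
x0.550 jFalse dF [-0.  -0.3 -0.5] dy -0.0003 dz 0.0000 t33.31 ee [0.5501 0.2111 0.1439] F [-0.63 -0.45 -1.27] w0.499
```

Run:
```python
from ins import *
F0=np.load("f0.npy"); dy,dz,x=np.load("d.npy"); x0=None
while x<.590 and obs()["t"]<58:
    f=F(4)-F0; p=-f@U(LY)
    print("x%.4f ee %.4f t%.1f push %.1f lat %.1f z %.1f"%(x,obs()["ee_pos"][0],obs()["t"],p,f[1],f[2]))
    if p>13.5: break
    if abs(f[1])>2: dy+=np.sign(f[1])*.0004
    if abs(f[2])>2.5: dz+=np.sign(f[2])*.0004
    x+= .0012 if p<8 else .0004
    env.line_to(onL(x)+[0,dy,ZG+.006+dz],.015,threshold=9)
for i in range(5):
    env.hold(.12); f=F(4)-F0; print("hold",f.round(1),obs()["ee_pos"].round(4))
np.save("d.npy",[dy,dz,x])
```

```text
x0.5500 ee 0.5499 t33.4 push 0.6 lat -0.1 z -0.0
x0.5512 ee 0.5512 t33.7 push -0.1 lat -0.0 z -0.3
x0.5524 ee 0.5524 t34.0 push -0.0 lat 0.2 z 0.1
x0.5536 ee 0.5537 t34.3 push 0.2 lat -0.1 z 0.1
x0.5548 ee 0.5548 t34.6 push 0.1 lat -0.1 z 0.2
x0.5560 ee 0.5560 t34.9 push 0.2 lat -0.0 z -0.3
x0.5572 ee 0.5572 t35.2 push -0.2 lat 0.3 z -0.2
x0.5584 ee 0.5584 t35.5 push -0.2 lat 0.0 z -0.3
x0.5596 ee 0.5596 t35.8 push -0.1 lat -0.0 z -0.0
x0.5608 ee 0.5608 t36.1 push 0.2 lat 0.1 z -0.1
x0.5620 ee 0.5621 t36.4 push 0.3 lat -0.2 z -0.0
x0.5632 ee 0.5632 t36.7 push 0.1 lat 0.0 z -0.2
x0.5644 ee 0.5644 t37.0 push 0.4 lat 0.3 z -0.3
x0.5656 ee 0.5656 t37.3 push 0.0 lat 0.1 z -0.0
x0.5668 ee 0.5662 t37.6 push 2.4 lat 0.2 z 0.8
x0.5680 ee 0.5668 t37.9 push 5.1 lat 0.0 z 1.9
x0.5692 ee 0.5678 t38.2 push 5.6 lat 0.1 z 2.3
x0.5704 ee 0.5690 t38.5 push 5.7 lat 0.3 z 2.2
x0.5716 ee 0.5702 t38.8 push 5.8 lat -0.0 z 2.8
x0.5728 ee 0.5711 t39.1 push 5.8 lat 0.1 z 0.8
x0.5740 ee 0.5722 t39.4 push 6.5 lat 0.5 z 0.6
x0.5752 ee 0.5735 t39.7 push 5.9 lat -0.0 z 0.8
x0.5764 ee 0.5747 t40.0 push 5.8 lat 0.1 z 1.0
x0.5776 ee 0.5759 t40.3 push 6.1 lat -0.1 z 1.1
x0.5788 ee 0.5767 t40.6 push 7.1 lat 0.2 z 2.0
x0.5800 ee 0.5771 t40.9 push 9.6 lat -0.1 z 4.1
x0.5804 ee 0.5771 t41.2 push 9.3 lat 0.3 z 2.6
x0.5808 ee 0.5771 t41.5 push 10.3 lat 0.0 z 1.2
x0.5812 ee 0.5772 t41.8 push 10.7 lat 0.1 z 2.2
x0.5816 ee 0.5773 t42.1 push 11.1 lat 0.4 z 2.1
x0.5820 ee 0.5774 t42.4 push 12.1 lat 0.1 z 2.9
x0.5824 ee 0.5775 t42.7 push 12.2 lat 0.2 z 1.9
x0.5828 ee 0.5775 t43.0 push 13.2 lat -0.0 z 2.6
x0.5832 ee 0.5776 t43.3 push 13.2 lat 0.1 z 1.4
x0.5836 ee 0.5777 t43.6 push 13.7 lat 0.5 z 1.8
hold [-14.3  -0.1   1.7] [0.5777 0.2098 0.1438]
hold [-14.1   0.1   2.3] [0.5777 0.2098 0.1438]
hold [-13.9   0.1   1.5] [0.5777 0.2098 0.1438]
hold [-14.1   0.2   2. ] [0.5777 0.2098 0.1438]
hold [-13.9   0.6   1.3] [0.5777 0.2098 0.1438]
```

Run:
```python
from ins import *
import pickle
F0=np.load("f0.npy"); dy,dz,x=np.load("d.npy")
env.line_to(onL(.5785)+[0,dy,ZG+.006+dz],.02); print("unload",(F()-F0).round(1)); 
fingers.grip(1.0); say("open")
q=obs()["ee_pos"]; env.line_to([q[0],q[1],.25],.1,threshold=8); say("up")
env.move_pose([.47,.12,.36],rot(-.1)); env.hold(.3)
p=viewer.capture("wrist"); save(p,"end"); w=cloud(p).reshape(-1,3)
for x in np.arange(.525,.66,.005):
    b=w[(w[:,2]>.13)&(w[:,2]<.19)&(abs(w[:,1]-.21)<.045)&(abs(w[:,0]-x)<.0025)]
    if len(b)>3: print("   x%.3f y %.4f..%.4f mid %.4f ztop %.4f"%(x,b[:,1].min(),b[:,1].max(),(b[:,1].min()+b[:,1].max())/2,b[:,2].max()))
t=viewer.capture("top"); save(t,"end_top"); w=cloud(t)
for th in ("collar_front","collar_mid","jar","tin","bin","screwdriver"):
    for d in viewer.regions_of(t,th)[:1]:
        print(th,round(d["confidence"],2),np.nanmean(w[d["pixels"]],0).round(3))
a=cv2.resize(cv2.imread("pics/end_top.png")[100:280,60:440],(800,379)); b=cv2.resize(cv2.imread("pics/end.png"),(294,220))
c=np.zeros((600,800,3),np.uint8); c[:379]=a; c[380:600,:294]=b; cv2.imwrite("pics/e.png",c); say("end")
```

```text
unload [-6.2  0.8 -2.3]
open t45.37 ee [0.5791 0.2097 0.1464] F [-0.32  0.13 -0.24] w0.997
up t46.56 ee [0.5786 0.2095 0.2491] F [ 0.96 -0.02 -0.38] w1.000
   x0.525 y 0.2049..0.2203 mid 0.2126 ztop 0.1598
   x0.530 y 0.2042..0.2188 mid 0.2115 ztop 0.1589
   x0.535 y 0.1811..0.2400 mid 0.2105 ztop 0.1805
   x0.540 y 0.1817..0.2431 mid 0.2124 ztop 0.1797
   x0.545 y 0.1840..0.2375 mid 0.2108 ztop 0.1771
   x0.550 y 0.1863..0.2352 mid 0.2108 ztop 0.1749
   x0.555 y 0.1873..0.2301 mid 0.2087 ztop 0.1726
   x0.560 y 0.1886..0.2152 mid 0.2019 ztop 0.1710
   x0.565 y 0.1883..0.2139 mid 0.2011 ztop 0.1714
   x0.570 y 0.1883..0.2139 mid 0.2011 ztop 0.1708
   x0.575 y 0.1881..0.2136 mid 0.2008 ztop 0.1714
   x0.580 y 0.1878..0.2137 mid 0.2007 ztop 0.1709
   x0.585 y 0.1876..0.2120 mid 0.1998 ztop 0.1714
   x0.590 y 0.1882..0.2125 mid 0.2004 ztop 0.1700
   x0.595 y 0.1903..0.2120 mid 0.2012 ztop 0.1698
   x0.600 y 0.1921..0.2131 mid 0.2026 ztop 0.1668
   x0.605 y 0.1919..0.2142 mid 0.2030 ztop 0.1675
   x0.610 y 0.1921..0.2154 mid 0.2037 ztop 0.1678
   x0.615 y 0.2005..0.2136 mid 0.2070 ztop 0.1581
   x0.620 y 0.2001..0.2137 mid 0.2069 ztop 0.1593
   x0.625 y 0.1980..0.2157 mid 0.2069 ztop 0.1595
   x0.630 y 0.1946..0.2186 mid 0.2066 ztop 0.1632
   x0.635 y 0.1933..0.2198 mid 0.2065 ztop 0.1644
   x0.640 y 0.1931..0.2180 mid 0.2056 ztop 0.1651
   x0.645 y 0.1948..0.2168 mid 0.2058 ztop 0.1634
collar_front 0.46 [ 0.591 -0.208  0.155]
collar_mid 0.73 [ 0.546 -0.205  0.161]
jar 0.75 [0.601 0.461 0.058]
tin 0.77 [0.434 0.41  0.06 ]
bin 0.9 [ 0.606 -0.473  0.018]
screwdriver 0.61 [ 0.346 -0.437  0.021]
end t48.01 ee [0.47 0.12 0.36] F [-0.46 -0.23 -0.47] w1.000
```

View pics/e.png

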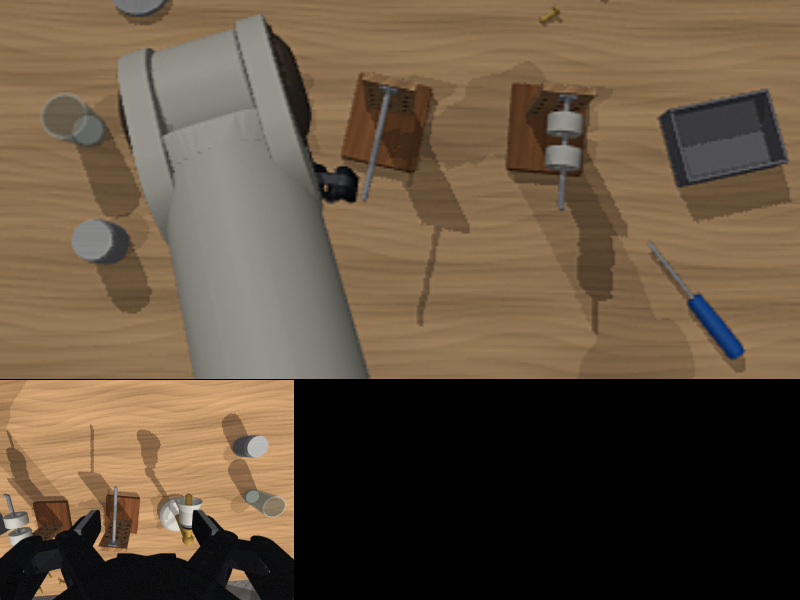

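```bash
python3 -c "
from h import *
print(ticket.hand_in()); say('done')"
```

```text
the job is handed in; nothing more can be done
None
the job is handed in; nothing more can be done
```

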